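# Fit the drive gear on the key machine's spindle

### The arm

A 6-joint arm with a two-finger parallel gripper is mounted at the origin on the work surface. World frame = base frame: x ahead of the robot, y to its left, z up, the work surface at z = 0. Lengths are in m, angles in rad, forces in N, time in s.
With the tool pointing down it reaches from about 0.425 to 0.95 m from the base axis. Payload 3.5 kg.
Tool frame: the origin (TCP) lies at the very end of the fingers, on their centre line; the grasp point (between the pads) lies 19 mm behind it (ctrl.grip_point_offset is the distance from the TCP to the grasp point, in m); z points along the fingers, y is the line along which they close (so a half turn about z gives the same grasp; the last joint's range is limited). The gripper opens to 85 mm and grips with 20 to 120 N. Pads are 22 mm wide; open, the fingers measure 114 mm over their backs; the gripper's body (76 mm by 85 mm) begins 54 mm behind the grasp point. The pads swing forward as they close: fully open they stand 13 mm farther back than shut.
Start: joints at [-1.425, 0.286, 1.577, -0, 1.279, -0.15], TCP at [0.197, -0.646, 0.231] pointing down, gripper open.
Joint ranges: [-2.77, 2.77], [-0.9, 2.22], [0.21, 2.48], [-1.53, 4.67], [0.24, 2.81], [-2.84, 2.84]. Speed limits (rad/s): [2.79, 2.79, 3.14, 3.14, 3.14, 3.14].

### API

Orientations are given as a unit quaternion [x, y, z, w].
In Python, from plant import ctrl gives the robot as it stands. The module is installed in compiled form; this text tells all that it offers.
- The arm moves only by the shell command python3 -m pendant 'ROWS' [OPENING] [FORCE]. ROWS is JSON, a list of rows, each an object of numbers: "dx", "dy", "dz": the shift along the tool's x, y, z in cm; "twist": the turn about the tool's z in degrees. A call has 1 to 10 rows; each row is the pose to reach, as a shift and turn from the pose commanded when the call began, along the tool's axes at that moment; what a row does not reach only later rows make up. A row lasts 1/8 s, in which the tool goes at most 62.5 mm and 10.7 degrees, less where a joint would pass 70% of its speed; a pose out of reach is approached as far as the arm can. A call with a gripper value outside its range is refused whole. OPENING is the opening in per cent of the stroke, from 0 (shut) to 100 (fully open), set as the call begins (- or left out, the last holds). The fingers move at their own pace and stop on an object; FORCE is the grip in N (left out, the last holds). Time passes only in rows, so rows that repeat a pose let the fingers close. It gives the time, the measured TCP pose, the force, the opening and the grip force at its end, in the units of the state.
- ctrl.get_state(): the state, without advancing time (a new reading comes with each control period).
- ctrl.read_camera(name): name is "side" or "top"; returns a dict with "img" (400x640x3 uint8, red, green, blue), "depth" (400x640 float32, m along the optical axis (not along the pixel's ray), 0 where there is no reading), "camera_matrix" (3x3 intrinsics, pixels), "xyz" and "rotation" of the camera in the world. Camera axes: x right, y up, looking along -z (the intrinsics and any distortion apply to the point x, -y, -z); pixel columns grow to the right and rows downward; lengths in m; the calibration is good to about 2 mm. A picture is of the moment at which its call begins.
- ctrl.sign_off(): hands the job in; it is judged then, once.
The state is a dict: "time": time; "qpos": joint angles; "dq": joint speeds; "joint_efforts": joint torques, N m; "eef_pos": TCP position; "tcp_rot": TCP orientation; "contact_force": force on the tool from outside, world axes, zero at the start; "wrist_torque": the same for the moment, N m; "opening": opening from 0.0 (shut) to 1.0 (fully open); "finger_force": force on a finger pad.
Only numpy, scipy, OpenCV 4.12 (cv2) and the standard library are available. Lean on these libraries where they do the work, as an engineer would, in place of code of your own. Each camera call takes 0.05 s, during which the arm holds its last target. There are 200 camera calls.

### The job

Push the red tab of the blue dispenser's spring ejector all the way so that the brass drive gear is slid out of its sleeve, then pick the gear up by its square hub. Set it upright on the upright cross-shaped spindle of the green key machine, turn it until the splines mesh, slide it home and press the copper spring collar below it down as far as it goes. Finish while still gripping the gear and holding the collar down, and leave the padlock, car key, key-ring holder and cabinet knob where they are.

Things in the scene. Friction and masses are not known exactly. Their poses are not given: they have to be found in the camera images.
- dispenser: fixed steel/blue gear dispenser, 200 mm long (its y), 94 wide (x), floor plate 4 thick. Origin: underside, at the middle, below the sleeve's mouth; z up. Sleeve (walls, clear roof, top 62 mm high, 18 mm slot along its middle) covers y = 0 to +100 mm. Open apron y = 0 to -100 mm, inner width 78, guides 10 mm high. The ejector pushes the gear to -y, out onto the apron
- ejector_tab (a point): centre of the red ejector tab above the dispenser's slot: 36 mm wide (dispenser x), 10 mm thick (dispenser y), 30 mm tall, centre 82 mm and lower edge 67 mm above the table; at rest at dispenser y = +71 mm. Push its rear face towards dispenser -y
- ejector (a joint): travel of the ejector slide, 0 at rest, 0.085 m fully pushed; spring 2 N growing to 6.3 N; springs back when let go. Its pusher plate carries the gear along; fully pushed, the gear's centre is near dispenser y = -57 mm on the apron, and the gear stays there
- gear: brass gear, steel hub, about 220 g. Origin: centre of underside, z up. Flange 73 mm across, z 0 to 10 mm; square hub 36 x 36 mm, faces square to gear x and y, up to z 50. Cross bore right through: slots along x and y, each 29 mm long, 10 wide; in the lowest 7 mm a round recess 30 mm across instead. Starts in the sleeve at any turn, centre about 25 mm inside the mouth
- machine: fixed green key machine, 210 x 260 mm, top face 70 mm high. Origin: on the spindle's axis at table level, z up. Motor can, axis 145 mm from the spindle towards machine -y, 146 mm high; key clamp with screw, 102 mm high, at machine x = +85, y = +15 mm
- spindle_tip (a point): top of the spindle's axis, 125 mm above the table; does not turn. Spindle: upright steel cross, two wings 25 mm tip to tip, 7 wide, tops rounded, stiff to turn (0.2 N m). Its angle varies and is not read: see it from above or feel it. Pressed lightly, an unmeshed gear's underside stays 118 mm above the table; turned to within some degrees it drops. Any quarter turn fits
- collar_top (a point): centre of the top of the copper spring collar (60 mm across) around the foot of the spindle: 88 mm above the table at rest, 78 mm when fully down. The underside of the gear rests on it
- collar (a joint): how far the collar is pressed down: 0 at rest, 0.010 m at its stop; spring force 4.8 N growing to 10.8 N at the stop
- padlock: brass padlock lying flat, about 75 x 50 x 22 mm, origin at the underside; leave alone
- car_key: silver key lying flat, 65 mm long, 5 mm thick, origin at the underside; leave alone
- ring_holder: green key-ring holder, a post on a 52 mm foot, 50 mm tall, origin at the underside; leave alone
- cabinet_knob: chrome cabinet knob, 34 mm across, 32 mm tall, origin at the underside; leave alone
Things that resemble listed ones, but are neither listed nor needed, are in the scene too. What is shaped like the gear but black or pink is not meant.

How it is judged:
By the outcome, as a careful person would: the job done as asked, in the order asked, and still so for the second after the job is handed in, while the arm keeps its last pose, push and grip.
It also fails if it takes over 72 s, if anything falls off the work surface, if the arm or the gripper's body presses on something with over 40 N, if the wrist force passes 120 N, or if a joint passes its speed limit or range.

## Working session

There is one attempt and no reset: what is moved stays moved. The work goes in short steps, Python scripts to look and compute and a shell command to move; the robot and the scene stay as the last step left them, time stands still between calls to the robot, and variables do not carry over. Pictures are saved under pics/ and viewed, at most 10 in all, crops included, and the job is handed in when it is done.

```bash
mkdir -p pics; cat > h.py <<'E'
import numpy as np,cv2
from plant import ctrl
def cam(n):
    c=ctrl.read_camera(n); c={k:(np.array(v) if k!='img' else v) for k,v in c.items()}; return c
def ray(c,u,v):
    K=c["camera_matrix"];d=np.array([(u-K[0,2])/K[0,0],-(v-K[1,2])/K[1,1],-1.]);R=c["rotation"]
    if R.size==4:
        from scipy.spatial.transform import Rotation as Ro; R=Ro.from_quat(R.ravel()).as_matrix()
    return c["xyz"],R@d
def onz(c,u,v,z):
    o,d=ray(c,u,v); return o+d*(z-o[2])/d[2]
def dep(c,u,v):
    o,d=ray(c,u,v); return o+d*float(c["depth"][int(round(v)),int(round(u))])
def px(c,p):
    R=c["rotation"]
    if R.size==4:
        from scipy.spatial.transform import Rotation as Ro; R=Ro.from_quat(R.ravel()).as_matrix()
    q=R.T@(np.array(p)-c["xyz"]);K=c["camera_matrix"];return K[0,0]*q[0]/-q[2]+K[0,2],K[1,2]+K[1,1]*q[1]/q[2]
def save(img,f,s=1): cv2.imwrite('pics/'+f,cv2.resize(img,None,fx=s,fy=s,interpolation=cv2.INTER_CUBIC)[:,:,::-1])
E
python3 - <<'E'
from h import *
import pickle
for n in("top","side"):
    c=cam(n);print(n,c["xyz"],c["rotation"].shape,c["rotation"],c["camera_matrix"].tolist());save(c["img"],n+"0.png",1.25);pickle.dump(c,open(n+'0.pkl','wb'))
s=ctrl.get_state();print(s)
E
```

```text
top [0.46562332 0.06675978 0.94378924] (4,) [-0.04499362  0.03756058  0.71377194 -0.69792148] [[407.6355405658191, 0.0, 324.9297107352014], [0.0, 407.6355405658191, 198.73417456784313], [0.0, 0.0, 1.0]]
side [ 0.50816355 -0.51380313  0.7026627 ] (4,) [ 0.38393073 -0.01649709 -0.06480575  0.92093716] [[393.82062461313745, 0.0, 312.9890418756175], [0.0, 393.82062461313745, 195.60881095834978], [0.0, 0.0, 1.0]]
{'time': 0.1, 'qpos': array([-1.42498965e+00,  2.87164876e-01,  1.57802326e+00,  2.08500502e-05,
        1.27862117e+00, -1.49995200e-01]), 'dq': array([-0.00098794, -0.00156899, -0.00240068,  0.0008826 , -0.00030421,
       -0.00083676]), 'joint_efforts': array([ 1.41500179e-03, -4.07294512e+01, -2.93698132e+01, -1.54775375e-04,
        3.40546903e-03,  9.05888484e-07]), 'eef_pos': array([ 0.19671598, -0.64507722,  0.23003094]), 'tcp_rot': array([ 9.89082416e-01,  1.47359244e-01,  1.23009734e-05, -1.10830271e-03]), 'contact_force': array([ 0.75233802, -0.16961547, -0.51737656]), 'wrist_torque': array([ 0.03758884,  0.00585588, -0.07035045]), 'finger_force': 0.0, 'opening': 1.0009708116797713}
```

View pics/top0.png

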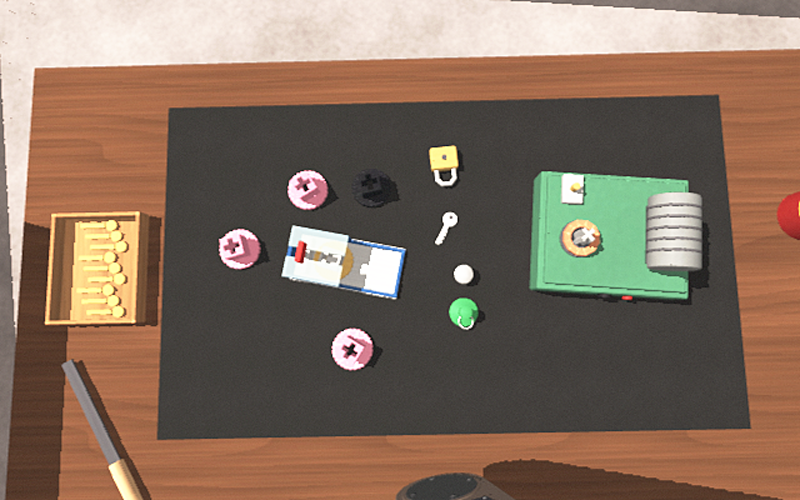

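View pics/side0.png

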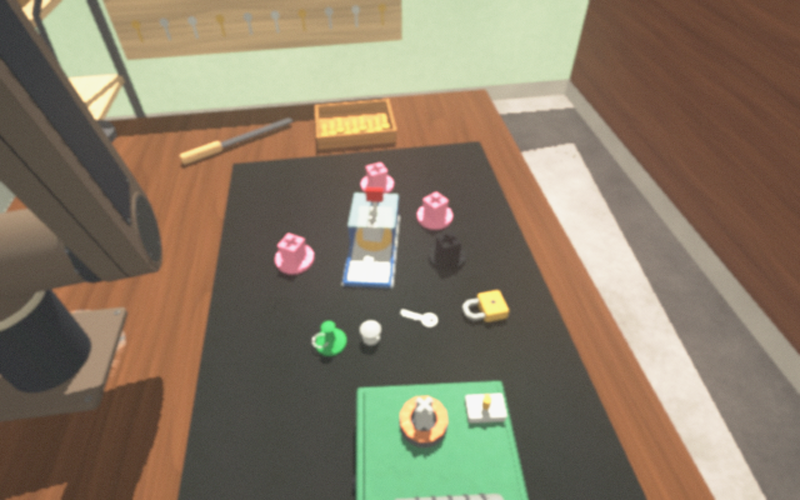

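Top view (800-px picture): the dispenser is at about (345,262) with the red tab at (300,250), the sleeve left and the apron right. The machine's spindle and copper collar are at (581,237), the clamp at (572,188) and the motor at (675,232). The other gear shapes are pink, at (307,189), (239,249) and (352,350), and black, at (372,187). None of them is meant; the brass gear is inside the clear sleeve at about (335,262).

```bash
python3 - <<'E'
from h import *
import pickle
T=pickle.load(open('top0.pkl','rb'));S=pickle.load(open('side0.pkl','rb'))
for n,c in(("top",T),("side",S)):
    hsv=cv2.cvtColor(c["img"],cv2.COLOR_RGB2HSV)
    for nm,lo,hi in(("red",(0,170,90),(6,255,255)),("red2",(174,170,90),(180,255,255)),("blue",(100,130,60),(125,255,255)),("copper",(8,100,120),(18,255,255)),("green",(60,80,50),(80,255,255)),("knob",(0,0,0),(0,0,0))):
        m=cv2.inRange(hsv,lo,hi);k,l,st,ce=cv2.connectedComponentsWithStats(m)
        for i in range(1,k):
            if st[i,4]>25:
                u,v=ce[i]; print(n,nm,ce[i].round(1),st[i],dep(c,u,v).round(3))
                if nm=="green" and st[i,4]>3000: 
                    r=cv2.minAreaRect(np.argwhere(l==i)[:,::-1].astype(np.float32));print([onz(c,*p,0.07).round(3).tolist() for p in cv2.boxPoints(r)])
c=T["img"];a=cv2.resize(c[170:250,215:335],None,fx=5,fy=5,interpolation=cv2.INTER_CUBIC);b=cv2.resize(c[150:230,430:500],None,fx=5,fy=5,interpolation=cv2.INTER_CUBIC)
save(np.hstack([a[:, :450],b[:400,:350]]),"crop1.png")
E
```

```text
top red [631.5 171.8] [622 153  18  39 500] [ 0.617 -0.613  0.035]
top red [241.2 202.3] [236 194   9  16  58] [0.562 0.251 0.093]
top blue [305.7 215.7] [272 190  52  48 231] [0.537 0.121 0.006]
top blue [232.7 200.9] [229 198   8   7  42] [0.571 0.279 0.05 ]
top copper [335.  209.9] [   20    40   620   360 73889] [ 0.55   0.053 -0.   ]
top copper [352.8 134.8] [344 134  18   3  27] [0.724 0.007 0.014]
top copper [476.  192.5] [471 181   9  22  76] [ 0.572 -0.244  0.088]
top copper [ 80.8 184.3] [ 72 182  17   5  48] [0.623 0.647 0.005]
top copper [454.2 196. ] [450 186  14  18  32] [ 0.566 -0.198  0.087]
top copper [ 82.4 192.3] [ 73 190  19   5  58] [0.604 0.641 0.007]
top copper [277.5 210.4] [273 198  10  25 105] [0.55  0.184 0.019]
top copper [ 84.1 218.6] [ 78 216  13   6  42] [0.542 0.634 0.008]
top copper [ 80.4 236.3] [ 75 233  11   6  34] [0.502 0.642 0.005]
top copper [ 83.  244.9] [ 77 242  13   8  44] [0.482 0.635 0.005]
top copper [ 65.5 365.5] [  46  301   53   99 2716] [0.215 0.663 0.003]
top copper [103.2 383.7] [ 93 367  22  33 229] [0.179 0.568 0.018]
top green [
[... 326 characters left out ...]
24 125] [ 1.87   1.854 -0.479]
side copper [279.4 218.2] [   42    72   529   328 35671] [0.498 0.119 0.007]
side copper [500.9  84.4] [495  79  12  13  35] [ 1.866  1.439 -0.493]
side copper [550.9 137.1] [542 126  18  23  48] [ 1.866  0.911 -0.492]
side copper [ 13.4 164.1] [  6 158  16  11 100] [-0.231  0.444 -0.001]
side copper [336.6 345.9] [320 324  37  31 245] [ 0.57  -0.242  0.087]
side copper [ 34.5 394.8] [  5 386  48  14 321] [ 0.057 -0.216  0.001]
side green [264.7 271.1] [253 256  25  29 511] [ 0.458 -0.036  0.021]
side green [346.1 358.4] [ 284  305  139   95 9128] [ 0.584 -0.257  0.071]
[[0.492, -0.148, 0.07], [0.735, -0.183, 0.07], [0.684, -0.332, 0.07], [0.48, -0.304, 0.07]]
```

View pics/crop1.png

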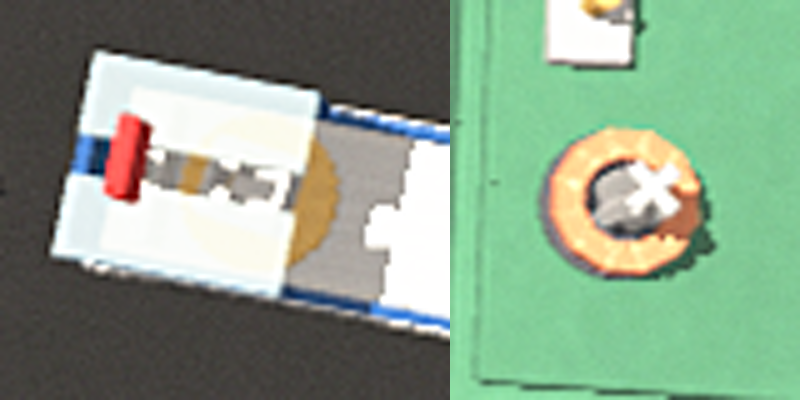

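The crop shows the brass gear in the clear sleeve, with the red tab at about (128,157). The spindle's white cross is at about (656,190), lying roughly diagonally in the image. Now the positions.

```bash
python3 - <<'E'
from h import *
import pickle
T=pickle.load(open('top0.pkl','rb'));S=pickle.load(open('side0.pkl','rb'))
cr=lambda x,y:(215+x/5-.4,170+y/5-.4)
P=[onz(T,*cr(*p),0.062) for p in((97,52),(320,92),(283,297),(52,257))]
for p in P:print(p.round(4))
e1=P[1]-P[0];e2=P[2]-P[3];print(np.linalg.norm(e1),np.linalg.norm(e2),np.linalg.norm(P[3]-P[0]),np.linalg.norm(P[1]-P[2]))
e=e1+e2;print("-y dir ang",np.degrees(np.arctan2(e[1],e[0])));w=(P[0]-P[3])+(P[1]-P[2]);print("x",np.degrees(np.arctan2(w[1],w[0])), "origin",(P[1]+P[2])/2)
print("tab top",[onz(T,*cr(*p),0.097).round(4) for p in((125,114),(150,121),(137,201),(106,192))])
u,v=430+(656-450)/5-.4,150+190/5-.4
print("tip",onz(T,u,v,.125),"collar",onz(T,430+(625-450)/5-.4,150+201/5-.4,.088))
# side: tip from collar check by depth near spindle
for c,n in((S,'side'),(T,'top')):
    q=px(c,[.573,-.235,.125]);print(n,q)
g=cv2.cvtColor(T["img"],cv2.COLOR_RGB2GRAY)[178:200,460:484];print(g)
E
```

```text
[0.6152 0.2736 0.062 ]
[0.5952 0.1757 0.062 ]
[0.506  0.1925 0.062 ]
[0.5256 0.2928 0.062 ]
0.09992516455929099 0.1021989338092508 0.09169057599306799 0.09075108463127593
-y dir ang -101.30282151916126
x -11.376078264491376 origin [0.55059743 0.18413531 0.062     ]
tab top [array([0.5826, 0.2535, 0.097 ]), array([0.5794, 0.243 , 0.097 ]), array([0.5458, 0.2484, 0.097 ]), array([0.5499, 0.2614, 0.097 ])]
tip [ 0.5776252  -0.22081961  0.125     ] collar [ 0.57830755 -0.2204899   0.088     ]
side (np.float64(337.9833799090532), np.float64(330.5104320381952))
top (np.float64(477.99074227692915), np.float64(189.70437134667782))
[[221 226 232 224 218 219 220 227 240 233 219 219 214 205 180 171 173 175
  176 177 176 174 178 176]
 [219 230 234 241 233 220 220 237 245 233 216 219 217 220 214 187 171 172
  176 175 173 174 172 175]
 [221 224 248 247 238 234 224 226 242 234 218 221 219 218 236 230 199 168
  174 177 173 173 177 174]
 [231 229 230 198 172 183 183 206 225 230 228 220 220 225 240 233 213 190
  174 175 176 175 175 175]
 [219 165 120  81  56 110 117 228 236 208 227 228 218 242 239 220
[... 1053 characters left out ...]
94 196 199 184 165 167 163 139 117 123 171 179 172 145 119 123 129
  128 134 105  69 148 177]
 [198 201 172 123 124 135 128 126 130 116 123 122 119 127 128 128 124 130
  129 134 103 137 173 178]
 [146 116  86  59  74 119 135 122  92  75  79  89 113 129 126 124 128 132
  125 101  86 154 187 181]
 [174 133  83  49  54  77  84  73  57  52  74 106 119 120 121 120 124 125
  103  82  81 100 159 180]
 [221 204 149 108 117 118 122  81 111 176 224 193 105 224 209 110 119 109
   88  86  86  76 154 185]
 [224 239 230 216 215 204 220 211 210 224 231 224 210 248 245 216 211 159
   80  87  88  85  96 156]
 [221 235 232 233 231 213 245 248 236 230 223 222 230 235 230 230 198 107
   83  85  87  80  73 145]]
```

```bash
cat >> h.py <<'E'
def yaw(s=None):
    q=(s or ctrl.get_state())["tcp_rot"];return np.degrees(2*np.arctan2(q[1],q[0]))
def go(target,psi=None,p=None,y=None):
    s=ctrl.get_state();p=s["eef_pos"] if p is None else np.array(p);y=yaw(s) if y is None else y
    d=(np.array(target)-p)*100;a=np.radians(y)
    print("dx %.2f dy %.2f dz %.2f"%(d[0]*np.cos(a)+d[1]*np.sin(a),d[0]*np.sin(a)-d[1]*np.cos(a),-d[2]),"" if psi is None else "twist %.1f"%(-((psi-y+180)%360-180)))
E
python3 - <<'E'
from h import *
import pickle
for t in((.45,-.3,.23),(.55,0,.23),(.571,.285,.2),(.571,.285,.073)): go(t,78.65,p=(.197,-.646,.231),y=16.95)
T=pickle.load(open('top0.pkl','rb'))
g=T["img"].min(2);m=g>235;m[:182]=0;m[194:]=0;m[:,:465]=0;m[:,:]&=True;m[:,477:]=0
v,u=np.nonzero(m);X=np.array([onz(T,a,b,.123)[:2] for a,b in zip(u,v)]);c=X.mean(0);print(c,len(X))
d=X-c;z=d[:,0]+1j*d[:,1];r=abs(z);k=r>.006;print("spindle ang mod90",np.degrees(np.angle((z[k]**4/r[k]**4).sum())/4), r.max())
E
```

```text
dx 34.29 dy -25.72 dz 0.10 twist -61.7
dx 52.60 dy -51.50 dz 0.10 twist -61.7
dx 62.92 dy -78.15 dz 3.10 twist -61.7
dx 62.92 dy -78.15 dz 15.80 twist -61.7
[ 0.57895936 -0.22010787] 60
spindle ang mod90 36.72716572188635 0.012021076510539526
```

```bash
python3 -m pendant '[{"dx":5,"dy":-3.5,"twist":-8},{"dx":10,"dy":-7.5,"twist":-16},{"dx":15,"dy":-11,"twist":-24},{"dx":20,"dy":-15,"twist":-32},{"dx":25,"dy":-18.5,"twist":-40},{"dx":30,"dy":-22.5,"twist":-48},{"dx":34.3,"dy":-25.7,"twist":-56},{"dx":38,"dy":-30,"twist":-61.7},{"dx":42,"dy":-34.8,"twist":-61.7},{"dx":45,"dy":-40,"twist":-61.7}]' 0 40
python3 - <<'E'
from h import *
go((.571,.285,.2),78.65);go((.571,.285,.073),78.65)
E
```

```text
dx 62.91 dy -78.06 dz 3.00 twist -61.7
dx 62.91 dy -78.06 dz 15.70 twist -61.7$[0]: bad value
```

```bash
python3 -m pendant '[{"dx":5.0,"dy":-3.5,"dz":0.0,"twist":-8.0},{"dx":10,"dy":-7.5,"dz":0,"twist":-16},{"dx":15,"dy":-11,"dz":0,"twist":-24},{"dx":20,"dy":-15,"dz":0,"twist":-32},{"dx":25,"dy":-18.5,"dz":0,"twist":-40},{"dx":30,"dy":-22.5,"dz":0,"twist":-48},{"dx":34.3,"dy":-25.7,"dz":0,"twist":-56},{"dx":38,"dy":-30,"dz":0,"twist":-61.7},{"dx":42,"dy":-34.8,"dz":0,"twist":-61.7},{"dx":45,"dy":-40,"dz":0,"twist":-61.7}]' 0 40
python3 - <<'E'
from h import *
go((.571,.285,.2),78.65);go((.571,.285,.073),78.65)
E
```

```text
time: 1.35
eef_pos: [0.5111, -0.1299, 0.2309]
tcp_rot: [0.774, 0.634, -0.0, -0.0]
contact_force: [1.2, -0.1, 0.0]
opening: 0.003
finger_force: 0.0
dx 41.85 dy -2.29 dz 3.09 twist 0.0
dx 41.85 dy -2.29 dz 15.79 twist 0.0
```

```bash
python3 -m pendant '[{"dx":6,"dy":-0.3,"dz":0,"twist":0},{"dx":12,"dy":-0.6,"dz":0,"twist":0},{"dx":18,"dy":-1,"dz":0,"twist":0},{"dx":24,"dy":-1.3,"dz":0,"twist":0},{"dx":30,"dy":-1.6,"dz":0,"twist":0},{"dx":36,"dy":-2,"dz":0,"twist":0},{"dx":41.9,"dy":-2.3,"dz":3,"twist":0},{"dx":41.9,"dy":-2.3,"dz":9,"twist":0},{"dx":41.9,"dy":-2.3,"dz":13,"twist":0},{"dx":41.9,"dy":-2.3,"dz":13,"twist":0}]'
python3 - <<'E'
from h import *
a=cam("top");b=cam("side")
A=cv2.resize(a["img"][150:260,190:340],None,fx=2.6,fy=4*.65,interpolation=2);B=cv2.resize(b["img"][90:200,250:400],None,fx=2.6,fy=2.6,interpolation=2)
save(np.hstack([A,B]),"rear.png")
go((.571,.285,.073),78.65)
E
```

```text
time: 2.6
eef_pos: [0.5669, 0.2826, 0.0961]
tcp_rot: [0.773, 0.634, -0.005, -0.002]
contact_force: [0.3, -0.3, 0.7]
opening: -0.001
finger_force: 0.0
dx 0.14 dy -0.04 dz 2.92 twist -0.0
```

View pics/rear.png

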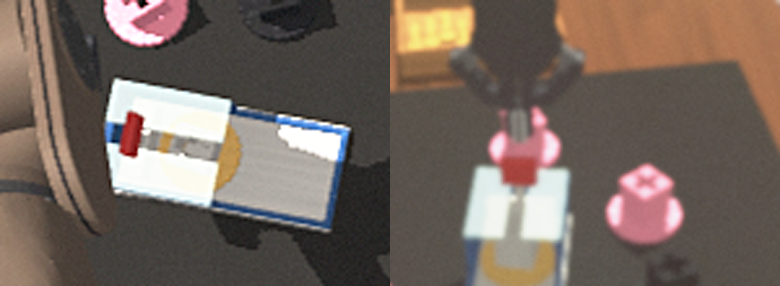

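The left panel shows the tab at rest, and the right panel shows the shut fingers centred behind it at (518,125). Next I lower them and push.

```bash
python3 -m pendant '[{"dx":0,"dy":0,"dz":2.6,"twist":0},{"dx":-1,"dy":0,"dz":2.6,"twist":0},{"dx":-2,"dy":0,"dz":2.6,"twist":0},{"dx":-3,"dy":0,"dz":2.6,"twist":0},{"dx":-4,"dy":0,"dz":2.6,"twist":0},{"dx":-5,"dy":0,"dz":2.6,"twist":0},{"dx":-6,"dy":0,"dz":2.6,"twist":0},{"dx":-7,"dy":0,"dz":2.6,"twist":0},{"dx":-8,"dy":0,"dz":2.6,"twist":0},{"dx":-9,"dy":0,"dz":2.6,"twist":0}]'
python3 -m pendant '[{"dx":-0.5,"dy":0,"dz":0,"twist":0},{"dx":-0.8,"dy":0,"dz":0,"twist":0},{"dx":-0.8,"dy":0,"dz":0,"twist":0}]'
```

```text
time: 3.95
eef_pos: [0.5537, 0.1965, 0.0775]
tcp_rot: [0.774, 0.633, 0.003, -0.001]
contact_force: [-0.6, 8.4, 2.0]
opening: 0.001
finger_force: 4.0
time: 4.32
eef_pos: [0.552, 0.1884, 0.0775]
tcp_rot: [0.774, 0.633, 0.002, -0.0]
contact_force: [-1.1, 6.9, 2.8]
opening: -0.0
finger_force: 3.2
```

```bash
python3 -m pendant '[{"dx":-0.4,"dy":0,"dz":0,"twist":0},{"dx":-0.4,"dy":0,"dz":0,"twist":0}]'
python3 -m pendant '[{"dx":-0.3,"dy":0,"dz":0,"twist":0},{"dx":-0.3,"dy":0,"dz":0,"twist":0}]'
```

```text
time: 4.58
eef_pos: [0.5516, 0.1863, 0.0776]
tcp_rot: [0.774, 0.633, 0.004, -0.001]
contact_force: [0.4, 12.0, 1.0]
opening: -0.0
finger_force: 6.1
time: 4.82
eef_pos: [0.5516, 0.1861, 0.0778]
tcp_rot: [0.775, 0.632, 0.007, -0.003]
contact_force: [3.0, 21.1, -0.1]
opening: 0.003
finger_force: 10.5
```

```bash
python3 -m pendant '[{"dx":2,"dy":0,"dz":0,"twist":0},{"dx":4.5,"dy":0,"dz":0,"twist":0},{"dx":7,"dy":0,"dz":0,"twist":0},{"dx":9.5,"dy":0,"dz":0,"twist":0},{"dx":11.5,"dy":0,"dz":0,"twist":0},{"dx":11.5,"dy":0,"dz":-4,"twist":0},{"dx":11.5,"dy":0,"dz":-10,"twist":0},{"dx":11.5,"dy":0,"dz":-13,"twist":0}]' 70
python3 - <<'E'
from h import *
import pickle
a=cam("top");b=cam("side");pickle.dump((a,b),open('e.pkl','wb'))
A=cv2.resize(a["img"][170:250,215:335],None,fx=5,fy=5,interpolation=2);save(A,"ej.png")
o=np.array([.551,.184]);f=np.array([.197,.980]);print(o-.057*f, px(a,[*(o-.057*f),.054]), px(a,[*(o-.057*f),.014]))
E
```

```text
time: 5.82
eef_pos: [0.5742, 0.2932, 0.2103]
tcp_rot: [0.774, 0.634, 0.003, 0.002]
contact_force: [0.2, -0.4, -0.9]
opening: 0.697
finger_force: 0.0
[0.539771 0.12814 ] (np.float64(300.9734794726282), np.float64(213.060102985616)) (np.float64(302.200242316605), np.float64(214.4853778254628))
```

View pics/ej.png

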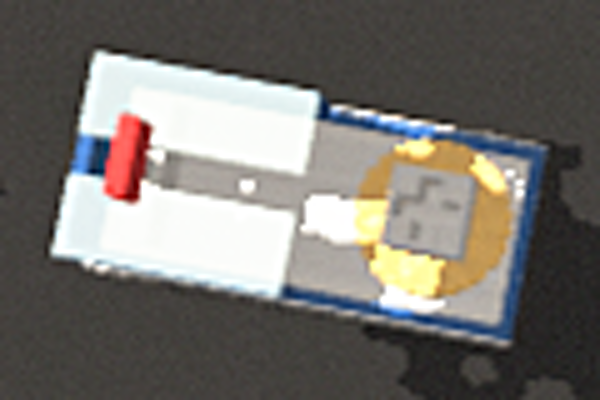

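The gear is fully out on the apron at crop (433,215), the hub's top square has corners at about (393,164), (476,173), (467,260) and (384,247), and the tab has sprung back.

```bash
python3 - <<'E'
from h import *
import pickle
a,b=pickle.load(open('e.pkl','rb'))
im=a["img"];hsv=cv2.cvtColor(im,cv2.COLOR_RGB2HSV)
P=[onz(a,215+x/5-.4,170+y/5-.4,.054)[:2] for x,y in((393,164),(476,173),(467,260),(384,247))]
for i in range(4):
    e=P[(i+1)%4]-P[i];print(np.linalg.norm(e).round(4),np.degrees(np.arctan2(e[1],e[0])).round(1)%90)
print("hub",np.mean(P,0))
# flange brass mask ellipse
m=cv2.inRange(hsv,(14,90,90),(30,255,255));m[:, :280]=0;m[:,322:]=0;m[:195]=0;m[235:]=0
c=max(cv2.findContours(m,0,2)[0],key=cv2.contourArea);(x,y),r=cv2.minEnclosingCircle(c);print("flange",(x,y),r,onz(a,x,y,.014),r*.93/407)
# grey hub mask by depth
D=np.array([[dep(a,u,v)[2] for u in range(285,320)] for v in range(195,232)]);mm=(D>.044).astype(np.uint8)
k,l,st,ce=cv2.connectedComponentsWithStats(mm);i=1+np.argmax(st[1:,4]);r=cv2.minAreaRect(np.argwhere(l==i)[:,::-1].astype(np.float32));print(r,onz(a,r[0][0]+285,r[0][1]+195,.054))
B=[onz(a,q[0]+285,q[1]+195,.054)[:2] for q in cv2.boxPoints(r)];e=B[1]-B[0];print(np.degrees(np.arctan2(e[1],e[0]))%90,[np.linalg.norm(B[i]-B[i-1]) for i in(1,2)])
for psi in(75,-15): go((.54,.128,.15),psi)
E
```

```text
0.0367 82.5
0.0384 83.1
0.0368 79.8
0.0367 83.1
hub [0.54260459 0.12892217]
flange (301.0231018066406, 213.12705993652344) 15.903068542480469 [0.54294803 0.13078797 0.014     ] 0.03633870698896029
((14.519230842590332, 16.403844833374023), (16.4737548828125, 16.66986846923828), 11.309932708740234) [0.54348282 0.13127437 0.054     ]
77.9980390142488 [np.float64(0.0366155543495864), np.float64(0.0362766603277735)]
dx -16.93 dy -0.20 dz 6.18 twist 3.6
dx -16.93 dy -0.20 dz 6.18 twist 93.6
```

```bash
python3 - <<'E'
from h import *
go((.543,.130,.08),81);go((.543,.130,.019),81)
E
```

```text
dx -16.68 dy 0.05 dz 13.18 twist -2.4
dx -16.68 dy 0.05 dz 19.28 twist -2.4
```

```bash
python3 -m pendant '[{"dx":-6,"dy":0,"dz":0,"twist":-2.4},{"dx":-12,"dy":0,"dz":2,"twist":-2.4},{"dx":-16.7,"dy":0,"dz":6,"twist":-2.4},{"dx":-16.7,"dy":0,"dz":10,"twist":-2.4},{"dx":-16.7,"dy":0,"dz":12.2,"twist":-2.4},{"dx":-16.7,"dy":0,"dz":12.2,"twist":-2.4}]' 70
python3 - <<'E'
from h import *
b=cam("side");a=cam("top")
save(np.hstack([cv2.resize(b["img"][120:240,240:360],None,fx=3.3,fy=3.3,interpolation=2),cv2.resize(a["img"][150:270,240:360],None,fx=3.3,fy=3.3,interpolation=2)]),"above.png")
go((.543,.130,.019),81);print(px(b,[.543,.130,.054]))
E
```

```text
time: 6.68
eef_pos: [0.537, 0.1288, 0.08]
tcp_rot: [0.76, 0.65, -0.003, -0.002]
contact_force: [-0.5, -0.6, 1.2]
opening: 0.705
finger_force: 0.0
dx 0.11 dy 0.32 dz 6.43 twist 0.1
(np.float64(296.6508180730998), np.float64(198.95956542008554))
```

View pics/above.png

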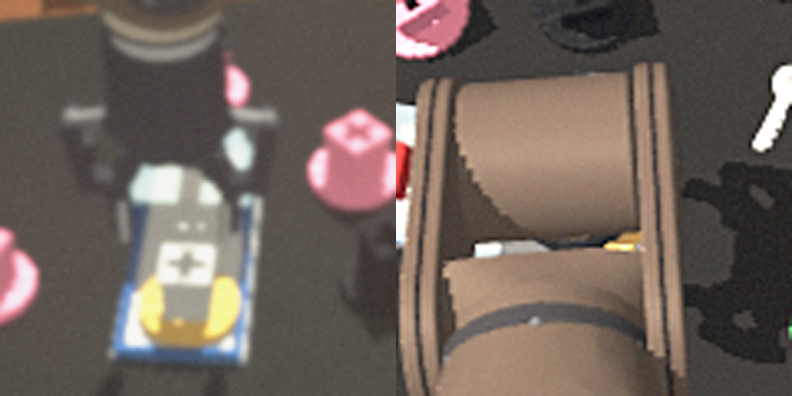

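In the side crop the hub top is at (187,262), exactly where predicted, and the fingers straddle it, slightly left of centre. I apply the small sideways correction, descend and close.

```bash
python3 -m pendant '[{"dx":0.1,"dy":0.3,"dz":2,"twist":0},{"dx":0.1,"dy":0.3,"dz":4,"twist":0},{"dx":0.1,"dy":0.3,"dz":5.5,"twist":0},{"dx":0.1,"dy":0.3,"dz":6.1,"twist":0},{"dx":0.1,"dy":0.3,"dz":6.1,"twist":0}]' 
python3 -m pendant '[{"dx":0,"dy":0,"dz":0,"twist":0},{"dx":0,"dy":0,"dz":0,"twist":0},{"dx":0,"dy":0,"dz":0,"twist":0},{"dx":0,"dy":0,"dz":0,"twist":0},{"dx":0,"dy":0,"dz":0,"twist":0},{"dx":0,"dy":0,"dz":0,"twist":0}]' 20 40
```

```text
time: 7.4
eef_pos: [0.5427, 0.1301, 0.022]
tcp_rot: [0.76, 0.65, -0.0, -0.0]
contact_force: [0.6, 0.1, 0.9]
opening: 0.699
finger_force: 0.0
time: 8.15
eef_pos: [0.5419, 0.1303, 0.0233]
tcp_rot: [0.76, 0.65, -0.001, -0.001]
contact_force: [-4.7, 0.3, 4.8]
opening: 0.413
finger_force: 40.4
```

```bash
python3 -m pendant '[{"dx":0,"dy":0,"dz":-1,"twist":0},{"dx":0,"dy":0,"dz":-5,"twist":0},{"dx":0,"dy":0,"dz":-11,"twist":0},{"dx":0,"dy":0,"dz":-16,"twist":0},{"dx":0,"dy":0,"dz":-16.5,"twist":0}]' 20 70
python3 - <<'E'
from h import *
go((.578,-.221,.185),36.7);print(ctrl.get_state()["eef_pos"],ctrl.get_state()["opening"])
E
```

```text
time: 8.78
eef_pos: [0.546, 0.1302, 0.1933]
tcp_rot: [0.76, 0.65, 0.005, 0.004]
contact_force: [-0.3, -0.5, -3.0]
opening: 0.411
finger_force: 69.8
dx -34.20 dy 8.62 dz 0.83 twist 44.4
[0.54598266 0.13022733 0.19330065] 0.4114217096030348
```

```bash
python3 -m pendant '[{"dx":-5,"dy":1.2,"dz":0,"twist":7},{"dx":-10,"dy":2.5,"dz":0,"twist":15},{"dx":-15,"dy":3.8,"dz":0,"twist":23},{"dx":-20,"dy":5,"dz":0,"twist":31},{"dx":-25,"dy":6.3,"dz":0,"twist":39},{"dx":-30,"dy":7.5,"dz":0,"twist":44.4},{"dx":-34.2,"dy":8.6,"dz":0,"twist":44.4},{"dx":-34.2,"dy":8.6,"dz":0.8,"twist":44.4},{"dx":-34.2,"dy":8.6,"dz":0.8,"twist":44.4},{"dx":-34.2,"dy":8.6,"dz":0.8,"twist":44.4}]'
python3 - <<'E'
from h import *
import time
b=cam("side")
save(cv2.resize(b["img"][240:400,240:450],None,fx=3.5,fy=3.5,interpolation=2),"spin.png")
s=ctrl.get_state();p=s["eef_pos"];print(p,yaw(s),s["time"]);go((.578,-.221,.145),36.7)
print(px(b,[.578,-.221,.125]),px(b,[p[0],p[1],p[2]-.018]),px(b,[p[0],p[1],p[2]+.032]))
E
```

```text
time: 10.02
eef_pos: [0.5741, -0.2196, 0.1783]
tcp_rot: [0.949, 0.315, -0.001, -0.001]
contact_force: [-0.0, 1.0, -1.6]
opening: 0.412
finger_force: 69.7
[ 0.57439969 -0.21973716  0.17888479] 36.74369224327876 10.075
dx 0.21 dy 0.32 dz 3.39 twist 0.0
(np.float64(339.54509411904826), np.float64(321.7273123900078)) (np.float64(337.7126964299223), np.float64(309.77242842438045)) (np.float64(338.5881829260955), np.float64(291.9879342189352))
```

View pics/spin.png

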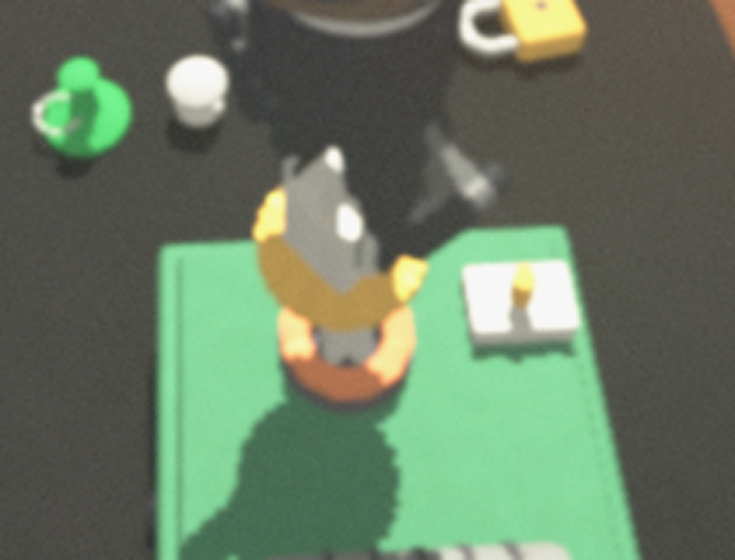

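The side crop shows the gear, still gripped, above the copper collar: flange centre column ≈342, collar ≈346. That agrees with the correction of a few mm, so I shift and lower it to just above the spindle.

```bash
python3 -m pendant '[{"dx":0.2,"dy":0.3,"dz":1,"twist":0},{"dx":0.2,"dy":0.3,"dz":2.5,"twist":0},{"dx":0.2,"dy":0.3,"dz":3.3,"twist":0},{"dx":0.2,"dy":0.3,"dz":3.5,"twist":0},{"dx":0.2,"dy":0.3,"dz":3.5,"twist":0}]'
python3 - <<'E'
from h import *
P=[]
for i in range(3):
    b=cam("side");s=ctrl.get_state();P.append(s["eef_pos"]);print(s["eef_pos"].round(4),yaw(s),s["contact_force"].round(1))
p=np.mean(P,0);go((.578,-.221,.136),36.7,p=p)
im=b["img"];hsv=cv2.cvtColor(im,cv2.COLOR_RGB2HSV)
m=cv2.inRange(hsv,(15,90,60),(32,255,255));m[:300]=0;m[:,:300]=0;m[:,370:]=0
v,u=np.nonzero(m);print(u.min(),u.max(),v.max(),len(u))
cx=[px(b,[.578+.0365*np.cos(t),-.221+.0365*np.sin(t),p[2]-.018]) for t in np.linspace(0,6.28,60)];cx=np.array(cx);print(cx.min(0),cx.max(0))
m=cv2.inRange(hsv,(4,100,60),(14,255,255));m[:300]=0;m[:,:300]=0;m[:,370:]=0
v,u=np.nonzero(m);print(u.min(),u.max(),v.max(),len(u))
cx=[px(b,[.578+.030*np.cos(t),-.221+.030*np.sin(t),.088]) for t in np.linspace(0,6.28,60)];cx=np.array(cx);print(cx.min(0),cx.max(0))
E
```

```text
time: 10.7
eef_pos: [0.5779, -0.2224, 0.1442]
tcp_rot: [0.949, 0.314, -0.0, -0.0]
contact_force: [-0.5, -1.3, -2.7]
opening: 0.414
finger_force: 69.8
[ 0.5781 -0.2226  0.1446] 36.642158135843246 [ 0.5  0.1 -2.4]
[ 0.5782 -0.2226  0.1448] 36.64081130455986 [ 0.2 -0.1 -3. ]
[ 0.5783 -0.2226  0.145 ] 36.64408403862915 [ 0.6 -0.2 -2.3]
dx 0.08 dy -0.14 dz 0.88 twist -0.1
316 362 346 696
[316.31765565 300.39189204] [362.97491267 343.77331412]
321 355 353 227
[320.59552224 315.79473263] [357.30525721 350.67303977]
```

```bash
python3 -m pendant '[{"dx":0.1,"dy":-0.1,"dz":0.4,"twist":0},{"dx":0.1,"dy":-0.1,"dz":0.8,"twist":0},{"dx":0.1,"dy":-0.1,"dz":1.0,"twist":0},{"dx":0.1,"dy":-0.1,"dz":1.2,"twist":0},{"dx":0.1,"dy":-0.1,"dz":1.2,"twist":0}]'
python3 -m pendant '[{"dx":0,"dy":0,"dz":0.2,"twist":0},{"dx":0,"dy":0,"dz":0.4,"twist":0},{"dx":0,"dy":0,"dz":0.4,"twist":0}]'
```

```text
time: 11.48
eef_pos: [0.578, -0.2209, 0.1321]
tcp_rot: [0.949, 0.314, -0.0, -0.0]
contact_force: [0.7, -1.0, -1.9]
opening: 0.414
finger_force: 69.8
time: 11.85
eef_pos: [0.578, -0.2209, 0.128]
tcp_rot: [0.949, 0.314, -0.0, -0.0]
contact_force: [0.7, 0.3, -1.4]
opening: 0.41
finger_force: 69.8
```

No force below the blocking height (underside about 0.110): it appears meshed. I carry on down.

```bash
python3 -m pendant '[{"dx":0,"dy":0,"dz":0.4,"twist":0},{"dx":0,"dy":0,"dz":0.8,"twist":0},{"dx":0,"dy":0,"dz":1.2,"twist":0},{"dx":0,"dy":0,"dz":1.6,"twist":0},{"dx":0,"dy":0,"dz":1.6,"twist":0}]'
python3 -m pendant '[{"dx":0,"dy":0,"dz":0.3,"twist":0},{"dx":0,"dy":0,"dz":0.6,"twist":0},{"dx":0,"dy":0,"dz":0.9,"twist":0},{"dx":0,"dy":0,"dz":0.9,"twist":0}]'
```

```text
time: 12.48
eef_pos: [0.5778, -0.2208, 0.1117]
tcp_rot: [0.949, 0.314, -0.0, -0.0]
contact_force: [-0.2, 0.6, -2.4]
opening: 0.411
finger_force: 69.8
time: 12.98
eef_pos: [0.5784, -0.2211, 0.1042]
tcp_rot: [0.949, 0.314, 0.0, 0.0]
contact_force: [-2.4, 1.2, 4.0]
opening: 0.414
finger_force: 70.4
```

```bash
python3 -m pendant '[{"dx":0,"dy":0,"dz":0.3,"twist":0},{"dx":0,"dy":0,"dz":0.6,"twist":0},{"dx":0,"dy":0,"dz":0.7,"twist":0},{"dx":0,"dy":0,"dz":0.7,"twist":0}]'
python3 -m pendant '[{"dx":0,"dy":0,"dz":0.2,"twist":0},{"dx":0,"dy":0,"dz":0.3,"twist":0},{"dx":0,"dy":0,"dz":0.3,"twist":0}]'
```

```text
time: 13.48
eef_pos: [0.5784, -0.2211, 0.0978]
tcp_rot: [0.949, 0.314, 0.0, 0.0]
contact_force: [-3.3, 2.2, 7.5]
opening: 0.414
finger_force: 70.8
time: 13.85
eef_pos: [0.5786, -0.2212, 0.0974]
tcp_rot: [0.949, 0.315, -0.0, -0.0]
contact_force: [-7.7, 4.2, 17.3]
opening: 0.415
finger_force: 72.0
```

```bash
python3 -m pendant '[{"dx":0,"dy":0,"dz":0,"twist":0},{"dx":0,"dy":0,"dz":0,"twist":0},{"dx":0,"dy":0,"dz":0,"twist":0},{"dx":0,"dy":0,"dz":0,"twist":0}]'
python3 - <<'E'
from h import *
b=cam("side");save(cv2.resize(b["img"][240:400,240:450],None,fx=3.5,fy=3.5,interpolation=2),"end.png")
E
```

```text
time: 14.35
eef_pos: [0.5786, -0.2212, 0.0974]
tcp_rot: [0.949, 0.315, -0.0, 0.0]
contact_force: [-8.0, 3.0, 17.9]
opening: 0.415
finger_force: 72.0
```

View pics/end.png

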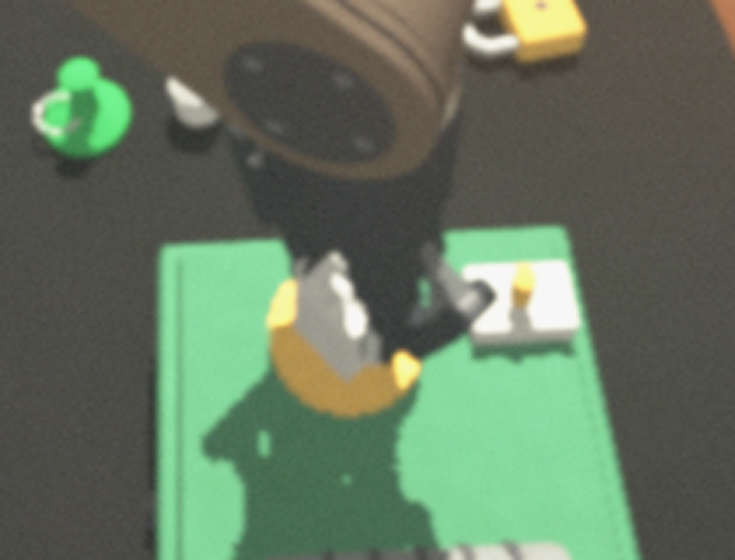

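The gear sits flat at the foot of the spindle (crop (345,370)) and covers the collar. The grip is holding, the force is steady, and the other objects in this crop haven't moved.

```bash
python3 -c "
from plant import ctrl
print(ctrl.sign_off())"
```

```text
the job is handed in; nothing more can be done
None
```

The gear was ejected, seated on the spindle and is still gripped, holding the collar down with about 18 N at what reads as its stop; I handed the job in at about 14.4 s, and the verdict was not shown.

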